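# Move the seasonings to the new rack in the same order

## Task

Move the four seasonings (pepper mill, salt shaker, spice jar, tin) from the old brass-railed rack into the round bores of the new all-wood rack, one in each bore, in the same order from left to right as they stand now, because the cook reaches for them by habit. Keep them upright, and set each one down on the floor of its bore rather than dropping it in.

Things in the scene. Friction and masses are not known exactly. Their poses are not given: they have to be found in the camera images.
- old_rack: Old rack, fixed, left or right of the new one: pale board 100 x 336 x 14 mm (x, y, z), thin brass gallery rail round its edge, 40 mm high, rods 45 mm either side of the middle line. Four cork mats on it at x = 0, y = +120, +40, -40, -120 mm; the things on them have their undersides 18 mm above the worktop. Origin: centre of underside; x away from the robot, y left (within 0.3 rad).
- new_rack: New rack, fixed: plain brown wood, 108 x 360 mm (x, y), end cheeks 50 mm high. Deck with four empty round bores, 70 mm across, flared at the top, at x = 0, y = +120, +40, -40, -120 mm; deck top 34 mm, floor inside the bores 12 mm above the worktop. Origin: centre of underside; x away from the robot, y left (within 0.3 rad). Behind the racks a wall cabinet hangs, from about x = 0.6 m and 0.47 m up.
- pepper_mill: Dark wooden pepper mill, waisted, 58 mm across at the foot, 150 mm high; its round head (50 mm across, 109 to 139 mm above its underside) does not turn and is the place to grip; small knob on top. Origin: centre of its underside, z up. 0.13 to 0.25 kg.
- salt_shaker: Glass salt shaker with a domed grey metal cap, round, body 44 mm across up to about 70 mm, cap 34 mm across, 90 mm high. Origin: centre of its underside, z up. Under 0.15 kg.
- spice_jar: Clear rounded-square glass spice jar with a flat yellow cap and a paper label, 42 x 42 mm, 96 mm high; cap 41 mm across from 76 mm up. Origin: centre of its underside, z up. Under 0.16 kg.
- tin: Round printed food tin, 57 mm across, 72 mm high. Origin: centre of its underside, z up. Under 0.26 kg.
- mat_pepper_mill: The mat that the pepper mill stands on at the start: a round cork mat, 68 mm across and 4 mm thick, lying fixed on the old rack; origin: centre of its underside, z up. The four mats look alike, so it tells only where that thing stood.
- mat_salt_shaker: The mat that the salt shaker stands on at the start: a round cork mat, 68 mm across and 4 mm thick, lying fixed on the old rack; origin: centre of its underside, z up. The four mats look alike, so it tells only where that thing stood.
- mat_spice_jar: The mat that the spice jar stands on at the start: a round cork mat, 68 mm across and 4 mm thick, lying fixed on the old rack; origin: centre of its underside, z up. The four mats look alike, so it tells only where that thing stood.
- mat_tin: The mat that the tin stands on at the start: a round cork mat, 68 mm across and 4 mm thick, lying fixed on the old rack; origin: centre of its underside, z up. The four mats look alike, so it tells only where that thing stood.
Mind the look-alikes: they are no part of the job. Leave any orange look-alike of the salt_shaker alone. What is shaped like the spice_jar but green is not meant.

How it is judged:
By the outcome, as a careful person would: the job done as asked, in the order asked, and still so for the second after the job is handed in, with the robot touching nothing.
It also fails if it takes over 106 s, if anything falls off the work surface, if the arm or the gripper's body presses on something with over 40 N, if the wrist force passes 120 N, or if a joint passes its speed limit or range.

## Robot

A 7-joint arm with a two-finger parallel gripper is mounted at the origin on a cart in front of the work surface, level with it; the furniture and walls round the work are solid. World frame = base frame: x ahead of the robot, y to its left, z up, the work surface at z = 0. Lengths are in m, angles in rad, forces in N, time in s.
With the tool pointing down it reaches from about 0.425 to 0.925 m from the base axis. Payload 6.8 kg.
Tool frame: the origin (TCP) lies at the very end of the fingers, on their centre line; the grasp point (between the pads) lies 19 mm behind it; z points along the fingers, y is the line along which they close (so a half turn about z gives the same grasp; the last joint's range is limited). The gripper opens to 85 mm and grips with 20 to 120 N. Pads are 22 mm wide; open, the fingers measure 114 mm over their backs; the gripper's body (76 mm by 85 mm) begins 54 mm behind the grasp point. The pads swing forward as they close: fully open they stand 13 mm farther back than shut.
Start: joints at [1.202, 0.477, 0.022, 1.555, -0.011, 1.109, -0.083], TCP at [0.174, -0.652, 0.231] pointing down, gripper open.
Joint ranges: [-2.96, 2.96], [-0.34, 2.1], [-1.41, 1.46], [0.24, 2.44], [-1.37, 4.51], [0.17, 1.92], [-2.96, 2.96]. Speed limits (rad/s): [2.39, 2.39, 3.14, 3.14, 3.14, 3.14, 3.14].

## Interface

Orientations are given as a unit quaternion [w, x, y, z].
In Python, from station import bot gives the robot as it stands.
- The arm moves only by the tool apply_moves, never from a script. Its argument "deltas" is a list of rows, each a list of 3 entries, a list of its own where there are three numbers: the closure, from 0 (fully open) to 1 (shut), then the shift along the tool's x, y, z in units of 0.2 m (1.0 is 0.2 m), then the turn about the tool's z in units of 2 pi rad (1.0 is 2 pi rad). A call has 1 to 12 rows; each row is the pose to reach, as a shift and turn from the pose commanded when the call began, along the tool's axes at that moment, turning the shorter way round; what a row does not reach only later rows make up. A row lasts 1/10 s, in which the tool goes at most 50 mm and 8.59 degrees, less where a joint would pass 70% of its speed; a pose out of reach is approached as far as the arm can. A call with a number of a shift or a turn outside -1 to 1 is refused whole. A call with a gripper value outside its range is refused whole. The fingers move at their own pace and stop on an object; "squeeze" is the grip in N (left out, the last holds). Time passes only in rows, so rows that repeat a pose let the fingers close. It gives the time, the measured TCP pose, the force, the opening and the grip force at its end, in the units of the state.
- bot.get_obs(): the state, without advancing time (a new reading comes with each control period).
- bot.read_camera(name): name is "side" or "top" or "wrist"; returns a dict with "color" (384x512x3 uint8, red, green, blue), "intrinsics" (3x3 intrinsics, pixels), "pose" (4x4, takes a point from camera to world coordinates); the wrist camera has in their place "hand_eye" (4x4, takes a point from camera to tool coordinates, whose origin is the TCP and whose axes are the flange's). Camera axes: x right, y down, z forward; pixel columns grow to the right and rows downward; lengths in m; the calibration is good to about 2 mm. A picture is of the moment at which its call begins: read the wrist's pose just before it. There is no depth.
- bot.hand_in(): hands the job in; it is judged then, once.
Trained networks look in a picture, given as the dict that the camera call returned (one of the last four; its "shot" number tells which), for a name from the list of things; names that differ only in an ending like _2 or _b are one class to them, and where a whole thing is asked for, a point or a joint stands for the part that bears it (a point fixed in the world has none). Each returns a list of dicts, best first, with "confidence" (0 to 1); they miss things now and then, are a little off and sometimes report something else, mostly with a low value. They report only what shows in the picture. A call takes as long as a camera call. They do not tell look-alikes from the thing itself.
- bot.look_for(picture, target): "point" ([x, y, z] in m, in world coordinates, good to about 4 mm: the middle of the surface that is visible of it).
The state is a dict: "t": time; "q": joint angles; "joint_vel": joint speeds; "joint_torque": joint torques, N m; "eef_pos": TCP position; "tool_rot": TCP orientation; "contact_force": force on the tool from outside, world axes, zero at the start; "torque": the same for the moment, N m; "gripper_width": opening from 0.0 (shut) to 1.0 (fully open); "grasp_force": force on a finger pad.
Only numpy, scipy, OpenCV 4.12 (cv2) and the standard library are available. Lean on these libraries where they do the work, as an engineer would, in place of code of your own. Each camera call takes 0.05 s, during which the arm holds its last target. There are 200 camera calls.

## Working session

There is one attempt and no reset: what is moved stays moved. The work goes in short steps, Python scripts to look and compute and a tool call to move; the robot and the scene stay as the last step left them, time stands still between calls to the robot, and variables do not carry over. Pictures are saved under pics/ and viewed, at most 14 in all, crops included, and the job is handed in when it is done.

Besides the shell and the picture viewer there is one more tool, called after "Emit:" by a JSON object that holds its "api" and its "payload". apply_moves: Moves the arm, as the interface text tells. Its arguments: {"type":"object","properties":{"deltas":{"type":"array","items":{"type":"array"}},"squeeze":{"type":"number"}},"required":["deltas"]}

```bash
ls; mkdir -p pics; cat > h.py <<'E'
import numpy as np, cv2
from station import bot
from scipy.spatial.transform import Rotation as R
def rot(q): return R.from_quat([q[1],q[2],q[3],q[0]]).as_matrix()
def save(p,n): cv2.imwrite('pics/'+n,cv2.cvtColor(p['color'],cv2.COLOR_RGB2BGR))
E
python3 - <<'E'
from h import *
o=bot.get_obs(); print({k:np.round(v,3).tolist() for k,v in o.items()})
print(np.round(rot(o['tool_rot']),3))
for c in ['top','side']:
    p=bot.read_camera(c); save(p,c+'0.png'); print(c,np.round(p['intrinsics'],1).tolist(),np.round(p['pose'],3).tolist())
    for t in ['old_rack','new_rack','pepper_mill','salt_shaker','spice_jar','tin']:
        for d in bot.look_for(p,t)[:4]: print(t,np.round(d['point'],3),round(d['confidence'],2))
print(bot.get_obs()['t'])
E
```

```text
pics
{'t': 0.0, 'q': [1.202, 0.478, 0.022, 1.556, -0.012, 1.109, -0.083], 'joint_vel': [-0.002, -0.0, 0.0, 0.002, -0.003, 0.001, -0.001], 'joint_torque': [-0.0, -59.646, 1.608, -28.12, 0.012, 0.009, -0.0], 'eef_pos': [0.174, -0.652, 0.23], 'tool_rot': [-0.001, 0.992, 0.13, -0.0], 'contact_force': [0.237, -0.108, 0.475], 'torque': [-0.001, 0.004, -0.047], 'grasp_force': 0.0, 'gripper_width': 1.001}
[[ 0.966  0.258 -0.001]
 [ 0.258 -0.966  0.002]
 [-0.    -0.002 -1.   ]]
top [[448.0, 0.0, 252.6], [0.0, 448.0, 193.0], [0.0, 0.0, 1.0]] [[-0.021, -0.996, 0.082, 0.314], [-1.0, 0.022, 0.013, 0.033], [-0.014, -0.081, -0.997, 1.588], [0.0, 0.0, 0.0, 1.0]]
old_rack [0.447 0.206 0.016] 0.88
old_rack [0.447 0.242 0.097] 0.48
new_rack [ 0.473 -0.238  0.034] 0.87
new_rack [0.457 0.167 0.113] 0.2
pepper_mill [0.467 0.086 0.145] 0.51
salt_shaker [0.443 0.207 0.017] 0.65
salt_shaker [0.448 0.239 0.096] 0.6
salt_shaker [0.493 0.44  0.074] 0.58
spice_jar [0.376 0.427 0.094] 0.44
tin [0.436 0.322 0.086] 0.56
side [[482.7, 0.0, 258.6], [0.0, 482.7, 193.3], [0.0, 0.0, 1.0]] [[-0.519, -0.597, 0.611, -0.397], [-0.855, 0.352, -0.382, 0.556], [0.013, -0.721, -0.693, 1.012], [0.0, 0.0, 0.0, 1.0]]
old_rack [0.418 0.22  0.011] 0.77
new_rack [ 0.465 -0.229  0.031] 0.71
pepper_mill [0.451 0.101 0.09 ] 0.72
salt_shaker [0.479 0.451 0.053] 0.79
salt_shaker [0.436 0.252 0.071] 0.58
spice_jar [0.362 0.445 0.069] 0.82
spice_jar [0.444 0.176 0.083] 0.8
tin [0.425 0.333 0.079] 0.96
0.7
```

View pics/top0.png

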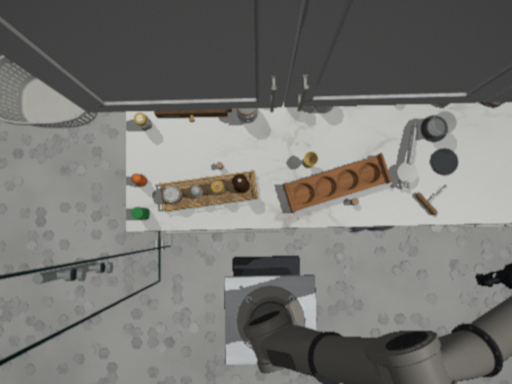

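View pics/side0.png

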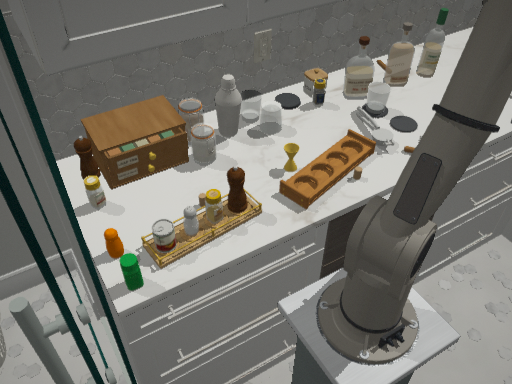

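The old rack holds, left to right: tin (172,195), salt (197,191), spice jar (217,187) and mill (241,184). The orange and green look-alikes stand further left at (139,180) and (141,213). The new rack runs from (285,198) to (388,168), with a yaw of about 16°. I'll move over it first and look closer.

Emit:
{"api": "apply_moves", "payload": {"deltas": [[0,[0.98,-0.82,-0.3],-0.125],[0,[0.98,-0.82,-0.3],-0.125],[0,[0.98,-0.82,-0.3],-0.125],[0,[0.98,-0.82,-0.3],-0.125],[0,[0.98,-0.82,-0.3],-0.125],[0,[0.98,-0.82,-0.3],-0.125]]}}

```text
t: 1.3
eef_pos: [0.3259, -0.4386, 0.2932]
tool_rot: [0.001, 0.863, 0.505, 0.001]
contact_force: [0.7, 0.3, 0.1]
gripper_width: 1.0
grasp_force: 0.0
```

```bash
cat >> h.py <<'E'
def goto(xyz,yaw,base=None):
    "print shift/turn (tool units) from current pose to world xyz with tool y at world angle yaw"
    o=bot.get_obs(); M=rot(o['tool_rot']); p=np.array(o['eef_pos'])
    d=M.T@(np.array(xyz)-p)/0.2
    y=np.arctan2(M[1,1],M[0,1]); t=(yaw-y+np.pi/2)%np.pi-np.pi/2
    print('at',p.round(4),'yaw',round(y,4),'t',round(o['t'],2),'-> shift',d.round(4).tolist(),'turn',round(-t/2/np.pi,4))
E
python3 -c "
from h import *
goto([.45,-.235,.32],.28)"
```

```text
at [ 0.3259 -0.4386  0.2932] yaw -0.5122 t 1.3 -> shift [1.1916, 0.0426, -0.1323] turn -0.1261
```

Emit:
{"api": "apply_moves", "payload": {"deltas": [[0,[1.0,0.04,-0.13],-0.126],[0,[1.0,0.04,-0.13],-0.126],[0,[1.0,0.04,-0.13],-0.126],[0,[1.0,0.04,-0.13],-0.126],[0,[1.0,0.04,-0.13],-0.126],[0,[1.0,0.04,-0.13],-0.126],[0,[1.0,0.04,-0.13],-0.126],[0,[1.0,0.04,-0.13],-0.126]]}}

```text
t: 2.1
eef_pos: [0.4279, -0.2747, 0.3172]
tool_rot: [-0.0, 0.608, 0.794, -0.0]
contact_force: [-0.3, -0.2, 0.2]
gripper_width: 0.994
grasp_force: 0.0
```

```bash
python3 - <<'E'
from h import *
o=bot.get_obs(); p=bot.read_camera('wrist'); save(p,'w1.png')
print(np.round(p['intrinsics'],1).tolist(),np.round(p['hand_eye'],3).tolist(), np.round(o['eef_pos'],4),o['t'])
for d in bot.look_for(p,'new_rack')[:3]: print(np.round(d['point'],3),d['confidence'])
T=np.eye(4);T[:3,:3]=rot(o['tool_rot']);T[:3,3]=o['eef_pos']
np.savez('w1.npz',img=p['color'],K=p['intrinsics'],P=T@p['hand_eye'])
E
```

```text
[[292.2, 0.0, 256.5], [0.0, 292.2, 193.0], [0.0, 0.0, 1.0]] [[0.0, -0.964, -0.265, 0.066], [1.0, 0.0, 0.001, 0.001], [-0.0, -0.265, 0.964, -0.143], [0.0, 0.0, 0.0, 1.0]] [ 0.4279 -0.2747  0.3172] 2.1
[ 0.469 -0.215  0.032] 0.87
```

View pics/w1.png

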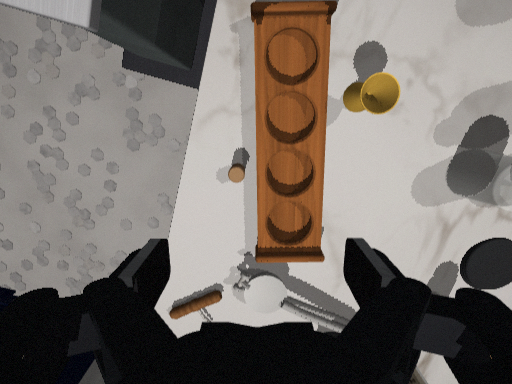

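The wrist view shows the bores at about (292,54), (291,117), (290,171) and (289,221). I'll fit the rack pose to these and check it with an overlay.

```bash
cat >> h.py <<'E'
def ray(K,P,uv,z):
    d=P[:3,:3]@np.linalg.solve(K,np.array([uv[0],uv[1],1.])); s=(z-P[2,3])/d[2]; return P[:3,3]+s*d
def proj(K,P,X):
    c=(np.asarray(X)-P[:3,3])@P[:3,:3]; u=c@np.asarray(K).T; return u[:,:2]/u[:,2:]
def rackpts(x,y,a,L):
    L=np.asarray(L,float); c,s=np.cos(a),np.sin(a)
    return np.c_[x+c*L[:,0]-s*L[:,1], y+s*L[:,0]+c*L[:,1], L[:,2]]
E
python3 - <<'E'
from h import *
from scipy.optimize import least_squares
D=np.load('w1.npz');K,P,img=D['K'],D['P'],D['img']
L=[[0,y,.034] for y in (.12,.04,-.04,-.12)]
uv=np.array([(292,54),(291,117),(290,171),(289,221)],float)
f=lambda v:(proj(K,P,rackpts(*v,L))-uv).ravel()
r=least_squares(f,[.47,-.23,.28]); print(r.x.round(4),r.fun.round(1))
v=r.x; im=cv2.cvtColor(img,cv2.COLOR_RGB2BGR); im=cv2.resize(im,None,fx=3,fy=3,interpolation=cv2.INTER_CUBIC)
t=np.linspace(0,2*np.pi,60)
def dr(L,c): 
    q=(proj(K,P,rackpts(*v,L))*3+1).round().astype(int); cv2.polylines(im,[q.reshape(-1,1,2)],True,c,1)
for y in (.12,.04,-.04,-.12):
    dr(np.c_[.035*np.cos(t),y+.035*np.sin(t),t*0+.034],(0,255,0)); dr(np.c_[.035*np.cos(t),y+.035*np.sin(t),t*0+.012],(255,255,0))
dr([[a*.054,b*.18,.05] for a,b in((1,1),(1,-1),(-1,-1),(-1,1))],(255,0,255))
cv2.imwrite('pics/w1o.png',im[0:800,660:1080][:800])
c=im[0:800,690:1050]; cv2.imwrite('pics/w1o.png',cv2.rotate(c,cv2.ROTATE_90_CLOCKWISE))
# top view check
E
```

```text
[ 0.4707 -0.2402  0.2777] [ 0.  -0.1 -0.1 -1.3 -0.   0.5  0.1  1.1]
```

View pics/w1o.png

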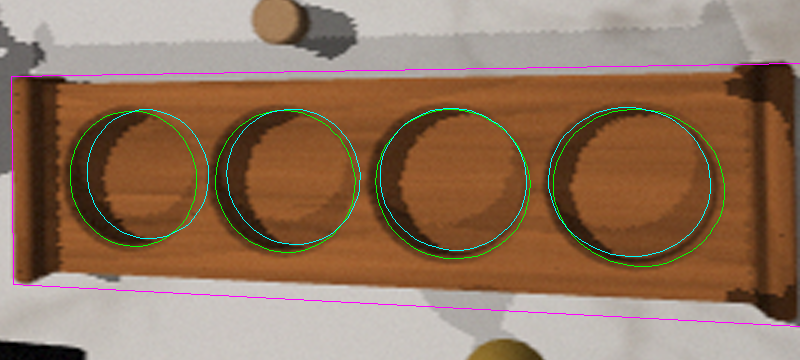

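```bash
python3 -c "
from h import *
goto([.455,.13,.32],.13);goto([.455,-.08,.32],.2)"
```

```text
at [ 0.4279 -0.2746  0.3172] yaw 0.2647 t 2.2 -> shift [1.9173, 0.6599, -0.0139] turn 0.0214
at [ 0.4279 -0.2746  0.3172] yaw 0.2647 t 2.2 -> shift [0.9039, 0.3852, -0.0139] turn 0.0103
```

Emit:
{"api": "apply_moves", "payload": {"deltas": [[0,[0.96,0.4,0],0.021],[0,[0.96,0.4,0],0.021],[0,[0.96,0.4,0],0.021],[0,[0.96,0.4,0],0.021]]}}

```text
t: 2.6
eef_pos: [0.4536, -0.0743, 0.3175]
tool_rot: [0.0, 0.659, 0.752, 0.0]
contact_force: [0.4, -1.0, 0.2]
gripper_width: 0.999
grasp_force: 0.0
```

```bash
python3 -c "
from h import *
goto([.455,.13,.32],.13)"
```

```text
at [ 0.4536 -0.0743  0.3175] yaw 0.1329 t 2.6 -> shift [1.0115, 0.1421, -0.0129] turn 0.0005
```

Emit:
{"api": "apply_moves", "payload": {"deltas": [[0,[1.0,0.14,0],0],[0,[1.0,0.14,0],0],[0,[1.0,0.14,0],0],[0,[1.0,0.14,0],0],[0,[1.0,0.14,0],0],[0,[1.0,0.14,0],0]]}}

```text
t: 3.2
eef_pos: [0.4544, 0.1272, 0.3173]
tool_rot: [-0.0, 0.657, 0.754, 0.0]
contact_force: [0.6, -1.0, 0.1]
gripper_width: 1.002
grasp_force: 0.0
```

```bash
python3 - <<'E'
from h import *
o=bot.get_obs(); p=bot.read_camera('wrist'); save(p,'w2.png'); print(o['eef_pos'],o['t'])
for t in ['old_rack','pepper_mill','salt_shaker','spice_jar','tin']:
    for d in bot.look_for(p,t)[:3]: print(t,np.round(d['point'],3),round(d['confidence'],2))
T=np.eye(4);T[:3,:3]=rot(o['tool_rot']);T[:3,3]=o['eef_pos']
np.savez('w2.npz',img=p['color'],K=p['intrinsics'],P=T@p['hand_eye'])
E
```

```text
[0.45437411 0.12721512 0.31730653] 3.2
old_rack [0.446 0.21  0.013] 0.72
pepper_mill [0.472 0.103 0.146] 0.84
salt_shaker [0.446 0.239 0.096] 0.98
spice_jar [0.461 0.17  0.114] 0.56
spice_jar [0.444 0.214 0.014] 0.35
tin [0.441 0.303 0.086] 0.77
tin [0.438 0.306 0.019] 0.47
```

View pics/w2.png

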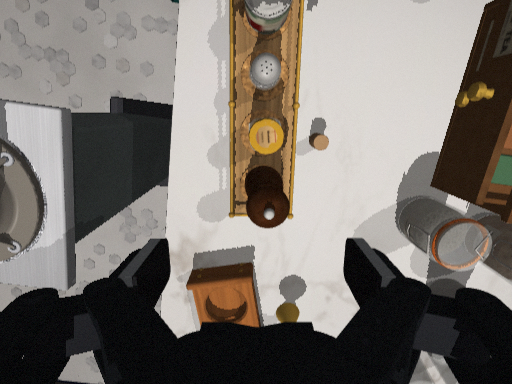

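Here the mill knob is at (269,214), the jar cap at (266,136), the salt cap at (266,69) and the tin at (268,5), partly cut off. The rack's near corner posts are at (232,214) and (292,212).

```bash
python3 - <<'E'
from h import *
D=np.load('w2.npz');K,P=D['K'],D['P']
m=ray(K,P,(269,213),.166);j=ray(K,P,(266,136),.114);s=ray(K,P,(266,69),.104)
print(m.round(4),j.round(4),s.round(4), [np.linalg.norm(a-b).round(4) for a,b in((m[:2],j[:2]),(j[:2],s[:2]))])
d=(s-m)[:2];print('yaw',np.arctan2(-d[0],d[1]))
for uv in((232,214),(292,212),(232,103),(297,105)): print(ray(K,P,uv,.04).round(4))
E
```

```text
[0.4739 0.0931 0.166 ] [0.4612 0.1688 0.114 ] [0.4507 0.2419 0.104 ] [np.float64(0.0767), np.float64(0.0739)]
yaw 0.15448195499896508
[0.4301 0.0409 0.04  ]
[0.52   0.0566 0.04  ]
[0.4115 0.2013 0.04  ]
[0.5005 0.211  0.04  ]
```

```bash
python3 -c "
from h import *
goto([.473,.092,.22],.12);goto([.473,.092,.119],.12)"
```

```text
at [0.4548 0.1247 0.3172] yaw 0.1322 t 3.5 -> shift [-0.174, 0.0688, 0.4861] turn 0.0019
at [0.4548 0.1247 0.3172] yaw 0.1322 t 3.5 -> shift [-0.1738, 0.0689, 0.9911] turn 0.0019
```

Emit:
{"api": "apply_moves", "payload": {"deltas": [[0,[-0.174,0.069,0.3],0.002],[0,[-0.174,0.069,0.49],0.002],[0,[-0.174,0.069,0.65],0.002],[0,[-0.174,0.069,0.8],0.002],[0,[-0.174,0.069,0.92],0.002],[0,[-0.174,0.069,0.99],0.002],[0,[-0.174,0.069,0.99],0.002]]}}

```text
t: 4.2
eef_pos: [0.472, 0.0928, 0.1179]
tool_rot: [-0.001, 0.663, 0.749, -0.001]
contact_force: [0.8, -0.2, 0.6]
gripper_width: 1.0
grasp_force: 0.0
```

```bash
python3 - <<'E'
from h import *
goto([.473,.092,.119],.12)
p=bot.read_camera('wrist'); save(p,'w3.png'); print([ (np.round(d['point'],3),d['confidence']) for d in bot.look_for(p,'pepper_mill')])
goto([.473,.092,.119],.12)
E
```

```text
at [0.472  0.0928 0.1179] yaw 0.1217 t 4.2 -> shift [-0.0044, 0.0047, -0.0054] turn 0.0003
[(array([0.472, 0.103, 0.147]), 0.62)]
at [0.4735 0.0936 0.12  ] yaw 0.1221 t 4.3 -> shift [-0.0077, -0.0036, 0.0052] turn 0.0003
```

View pics/w3.png

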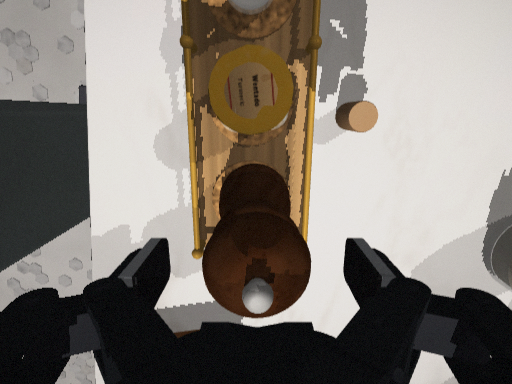

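The mill's head is centred between the fingers, with the knob at (258,295) and the head centre at about (257,262).

```bash
python3 - <<'E'
from h import *
o=bot.get_obs();p=bot.read_camera('wrist');T=np.eye(4);T[:3,:3]=rot(o['tool_rot']);T[:3,3]=o['eef_pos'];P=T@p['hand_eye']
print(ray(p['intrinsics'],P,(258,293),.164).round(4),ray(p['intrinsics'],P,(257,262),.142).round(4),ray(p['intrinsics'],P,(251,90),.114).round(4))
goto([.473,.092,.119],.12)
E
```

```text
[0.4754 0.0929 0.164 ] [0.4749 0.0942 0.142 ] [0.4627 0.1699 0.114 ]
at [0.4739 0.0938 0.1205] yaw 0.1221 t 4.35 -> shift [-0.0082, -0.0054, 0.0074] turn 0.0003
```

Emit:
{"api": "apply_moves", "payload": {"deltas": [[1,[0,0,0.01],0],[1,[0,0,0.01],0],[1,[0,0,0.01],0],[1,[0,0,0.01],0],[1,[0,0,0.01],0],[1,[0,0,0.01],0],[1,[0,0,0.01],0]], "squeeze": 50}}

```text
t: 5.05
eef_pos: [0.4731, 0.0937, 0.1182]
tool_rot: [0.0, 0.662, 0.749, 0.0]
contact_force: [-1.5, -0.6, 7.9]
gripper_width: 0.545
grasp_force: 50.1
```

Emit:
{"api": "apply_moves", "payload": {"deltas": [[1,[0,0,-0.12],0],[1,[0,0,-0.3],0],[1,[0,0,-0.5],0],[1,[-0.15,0,-0.65],0],[1,[-0.35,0,-0.7],0],[1,[-0.6,0,-0.7],0],[1,[-0.85,0,-0.7],0],[1,[-1,0,-0.7],0],[1,[-1,0,-0.7],0]]}}

```text
t: 5.95
eef_pos: [0.4968, -0.1107, 0.2568]
tool_rot: [0.0, 0.666, 0.746, -0.001]
contact_force: [-0.1, 0.1, -1.6]
gripper_width: 0.541
grasp_force: 51.9
```

```bash
python3 - <<'E'
from h import *
print(rackpts(.4707,-.2402,.2777,[[0,y,.012] for y in (.12,.04,-.04,-.12)]).round(4))
goto([.5036,-.3556,.19],.2777); goto([.49,-.23,.24],.2777)
print(bot.get_obs()['gripper_width'],bot.get_obs()['contact_force'])
E
```

```text
[[ 0.4378 -0.1248  0.012 ]
 [ 0.4597 -0.2017  0.012 ]
 [ 0.4817 -0.2787  0.012 ]
 [ 0.5036 -0.3556  0.012 ]]
at [ 0.4968 -0.1107  0.2568] yaw 0.114 t 5.95 -> shift [-1.2196, -0.1052, 0.3362] turn -0.0261
at [ 0.4968 -0.1107  0.2568] yaw 0.114 t 5.95 -> shift [-0.5884, -0.1016, 0.0852] turn -0.0261
0.5406629217260209 [-0.13658123  0.069992   -1.62457514]
```

Emit:
{"api": "apply_moves", "payload": {"deltas": [[1,[-0.25,-0.05,0],-0.026],[1,[-0.5,-0.09,0],-0.026],[1,[-0.75,-0.1,0.1],-0.026],[1,[-1,-0.1,0.2],-0.026],[1,[-1,-0.1,0.2],-0.026],[1,[-1,-0.1,0.2],-0.026],[1,[-1,-0.1,0.2],-0.026]]}}

```text
t: 6.65
eef_pos: [0.5025, -0.3036, 0.2174]
tool_rot: [-0.0, 0.598, 0.801, 0.001]
contact_force: [-0.3, -0.5, -1.9]
gripper_width: 0.544
grasp_force: 51.9
```

```bash
python3 - <<'E'
from h import *
goto([.5036,-.3556,.19],.2777)
p=bot.read_camera('wrist'); save(p,'w4.png')
goto([.5036,-.3556,.19],.2777)
E
```

```text
at [ 0.5025 -0.3036  0.2174] yaw 0.2879 t 6.65 -> shift [-0.251, -0.0685, 0.1368] turn 0.0016
at [ 0.5028 -0.3032  0.2179] yaw 0.289 t 6.7 -> shift [-0.2523, -0.0708, 0.1394] turn 0.0018
```

View pics/w4.png

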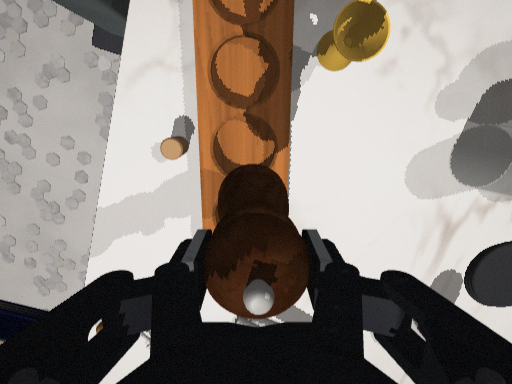

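The mill is upright in the fingers, with the knob at (259,296) as before the lift. Two bores are visible at about (244,142) and (243,71). I'll use them to check the rack fit.

```bash
python3 - <<'E'
from h import *
o=bot.get_obs();p=bot.read_camera('wrist');T=np.eye(4);T[:3,:3]=rot(o['tool_rot']);T[:3,3]=o['eef_pos'];P=T@p['hand_eye']
print(proj(p['intrinsics'],P,rackpts(.4707,-.2402,.2777,[[0,y,.034] for y in (.12,.04,-.04,-.12)])).round(1))
L=[[a,y,.034] for y in (.04,-.04) for a in(-.035,.035)]+[[0,.04+.035,.034],[0,.04-.035,.034]]
print(proj(p['intrinsics'],P,rackpts(.4707,-.2402,.2777,L)).round(1))
c=cv2.resize(cv2.cvtColor(p['color'],cv2.COLOR_RGB2BGR)[0:190,180:320],None,fx=4,fy=4)[:600]; cv2.imwrite('pics/w5.png',c[:600,:800])
E
```

```text
[[243.3 -19.5]
 [243.3  69.6]
 [243.3 147. ]
 [243.3 215. ]]
[[209.6  69.1]
 [277.   70. ]
 [211.8 146.6]
 [274.8 147.4]
 [243.3  32.2]
 [243.3 104.7]]
```

View pics/w5.png

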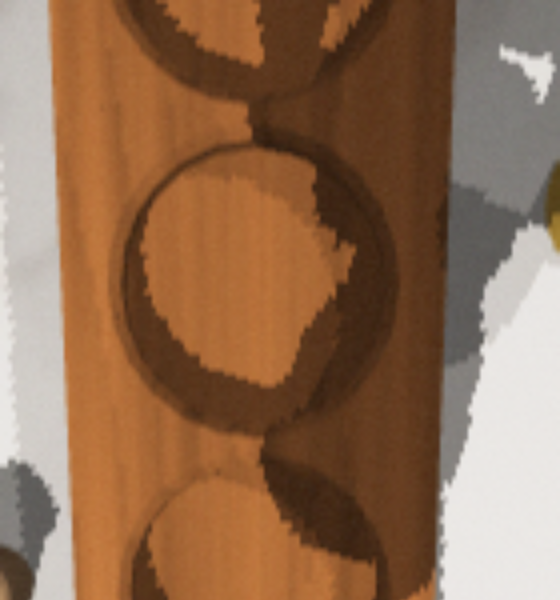

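```bash
python3 - <<'E'
from h import *
def rect(im,K,P,seed,lab):
    h=cv2.cvtColor(im,cv2.COLOR_BGR2HSV)
    m=((h[...,0]<14)&(h[...,1]>110)&(h[...,2]>35)).astype(np.uint8)
    m=cv2.morphologyEx(m,cv2.MORPH_CLOSE,np.ones((5,5),np.uint8))
    n,l,s,c=cv2.connectedComponentsWithStats(m); i=l[seed[1],seed[0]]
    cs,_=cv2.findContours((l==i).astype(np.uint8),0,2); c=max(cs,key=cv2.contourArea)[:,0,:]
    W=np.array([ray(K,P,u,.042)[:2] for u in c]);
    r=cv2.minAreaRect((W*1000).astype(np.float32)); print(lab,s[i],np.round(r[0],1),np.round(r[1],1),round(r[2],2))
p=bot.read_camera('top')
rect(cv2.imread('pics/top0.png'),p['intrinsics'],p['pose'],(336,172),'top')
p=bot.read_camera('side')
rect(cv2.imread('pics/side0.png'),p['intrinsics'],p['pose'],(318,178),'side')
D=np.load('w1.npz');rect(cv2.imread('pics/w1.png'),D['K'],D['P'],(260,150),'w1')
E
```

```text
top [ 284  154  107   58 2811] [ 470.7 -239. ] [ 97.6 358.6] 16.17
side [     0      0    512    384 195110] [ 786.7 -219.7] [2539.3 1960.5] 60.48
w1 [  251     0    86   263 18489] [ 471.1 -241.6] [107.6 365.4] 15.97
```

```bash
python3 - <<'E'
from h import *
goto([.5037,-.3564,.16],.279)
E
```

```text
at [ 0.5027 -0.3039  0.2182] yaw 0.2888 t 6.85 -> shift [-0.2527, -0.0701, 0.2911] turn 0.0016
```

Emit:
{"api": "apply_moves", "payload": {"deltas": [[1,[-0.12,-0.04,0.05],0.002],[1,[-0.253,-0.07,0.15],0.002],[1,[-0.253,-0.07,0.23],0.002],[1,[-0.253,-0.07,0.29],0.002],[1,[-0.253,-0.07,0.29],0.002],[1,[-0.253,-0.07,0.29],0.002]]}}

```text
t: 7.45
eef_pos: [0.5033, -0.3572, 0.1597]
tool_rot: [0.0, 0.603, 0.797, 0.0]
contact_force: [-0.4, 0.3, -1.8]
gripper_width: 0.542
grasp_force: 51.9
```

```bash
python3 - <<'E'
from h import *
goto([.5037,-.3564,.112],.279)
E
```

```text
at [ 0.5033 -0.3572  0.1597] yaw 0.2751 t 7.45 -> shift [0.0034, 0.0028, 0.2383] turn -0.0006
```

Emit:
{"api": "apply_moves", "payload": {"deltas": [[1,[0.003,0.003,0.06],0],[1,[0.003,0.003,0.12],0],[1,[0.003,0.003,0.17],0],[1,[0.003,0.003,0.205],0],[1,[0.003,0.003,0.225],0],[1,[0.003,0.003,0.232],0],[1,[0.003,0.003,0.232],0],[1,[0.003,0.003,0.232],0]]}}

```text
t: 8.25
eef_pos: [0.5035, -0.3577, 0.1133]
tool_rot: [0.0, 0.604, 0.797, 0.0]
contact_force: [0.9, -0.4, -2.3]
gripper_width: 0.543
grasp_force: 51.9
```

Emit:
{"api": "apply_moves", "payload": {"deltas": [[1,[0,0,0.005],0],[1,[0,0,0.01],0],[1,[0,0,0.01],0]]}}

```text
t: 8.55
eef_pos: [0.5038, -0.3583, 0.1123]
tool_rot: [0.001, 0.604, 0.797, -0.0]
contact_force: [-2.2, 0.7, 5.9]
gripper_width: 0.538
grasp_force: 52.8
```

Emit:
{"api": "apply_moves", "payload": {"deltas": [[0.3,[0,0,0.005],0],[0.1,[0,0,0.005],0],[0,[0,0,0],0],[0,[0,0,-0.1],0],[0,[0,0,-0.3],0],[0,[0,0,-0.55],0],[0,[0.25,0,-0.8],0],[0,[0.5,0,-0.8],0],[0,[0.75,0,-0.8],0],[0,[1,0,-0.8],0],[0,[1,0,-0.8],0]]}}

```text
t: 9.65
eef_pos: [0.4482, -0.1599, 0.2714]
tool_rot: [0.0, 0.602, 0.799, -0.0]
contact_force: [0.4, 0.3, 1.1]
gripper_width: 1.002
grasp_force: 0.0
```

```bash
python3 - <<'E'
from h import *
o=bot.get_obs(); p=bot.read_camera('wrist'); save(p,'w6.png')
for d in bot.look_for(p,'pepper_mill')[:3]: print(np.round(d['point'],3),d['confidence'])
goto([.462,.170,.17],.12)
E
```

```text
[ 0.5   -0.341  0.054] 0.73
at [ 0.449  -0.1626  0.2714] yaw 0.2779 t 9.75 -> shift [1.5819, 0.5188, 0.5054] turn 0.0251
```

View pics/w6.png

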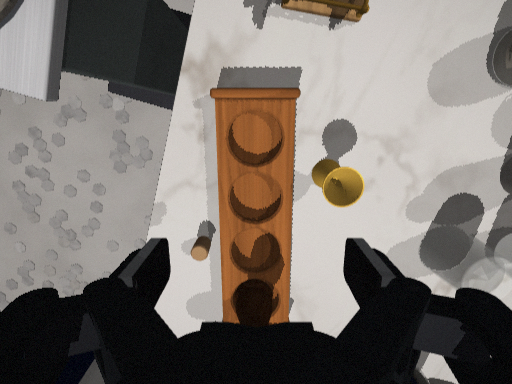

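The mill stands upright in the right-hand bore, its foot at (255,300). Next is the spice jar.

Emit:
{"api": "apply_moves", "payload": {"deltas": [[0,[0.25,0.1,0],0.025],[0,[0.5,0.25,0],0.025],[0,[0.75,0.4,0],0.025],[0,[1,0.45,0],0.025],[0,[1,0.45,0.1],0.025]]}}

```text
t: 10.25
eef_pos: [0.4847, 0.0555, 0.253]
tool_rot: [0.001, 0.664, 0.748, 0.003]
contact_force: [-0.9, 0.1, -0.4]
gripper_width: 0.999
grasp_force: 0.0
```

```bash
python3 - <<'E'
from h import *
goto([.462,.170,.17],.12)
E
```

```text
at [0.4847 0.0555 0.253 ] yaw 0.1184 t 10.25 -> shift [0.5814, -0.0477, 0.4156] turn -0.0003
```

Emit:
{"api": "apply_moves", "payload": {"deltas": [[0,[0.25,-0.02,0.15],0],[0,[0.45,-0.045,0.35],0],[0,[0.581,-0.048,0.5],0],[0,[0.581,-0.048,0.65],0],[0,[0.581,-0.048,0.78],0],[0,[0.581,-0.048,0.84],0],[0,[0.581,-0.048,0.84],0],[0,[0.581,-0.048,0.84],0]]}}

```text
t: 11.05
eef_pos: [0.46, 0.1658, 0.0835]
tool_rot: [0.0, 0.665, 0.747, 0.0]
contact_force: [-0.3, 0.3, -0.2]
gripper_width: 1.001
grasp_force: 0.0
```

```bash
cat >> h.py <<'E'
def yellow(uvz):
    pass
def wcam():
    o=bot.get_obs();p=bot.read_camera('wrist');T=np.eye(4);T[:3,:3]=rot(o['tool_rot']);T[:3,3]=o['eef_pos']
    return p,p['intrinsics'],T@p['hand_eye']
E
python3 - <<'E'
from h import *
p,K,P=wcam(); save(p,'w7.png')
goto([.462,.170,.083],.12)
print(bot.look_for(p,'spice_jar')[:2])
h=cv2.cvtColor(p['color'],cv2.COLOR_RGB2HSV); m=((h[...,0]>18)&(h[...,0]<32)&(h[...,1]>150)&(h[...,2]>60)).astype(np.uint8)
n,l,s,c=cv2.connectedComponentsWithStats(m)
for i in np.argsort(-s[1:,4])[:3]+1: print(s[i],c[i].round(),ray(K,P,(s[i][0]+s[i][2]/2,s[i][1]+s[i][3]/2),.114).round(4))
E
```

```text
at [0.4603 0.1661 0.084 ] yaw 0.115 t 11.1 -> shift [0.0185, 0.0109, 0.005] turn -0.0008
[{'point': [0.4622, 0.1767, 0.113], 'confidence': 0.61}]
[ 209  207   96  102 4892] [259. 256.] [0.4606 0.1729 0.114 ]
[ 172    0   28  332 1919] [186. 165.] [0.4287 0.209  0.114 ]
[ 309    0   26  330 1878] [321. 168.] [0.4811 0.2154 0.114 ]
```

View pics/w7.png

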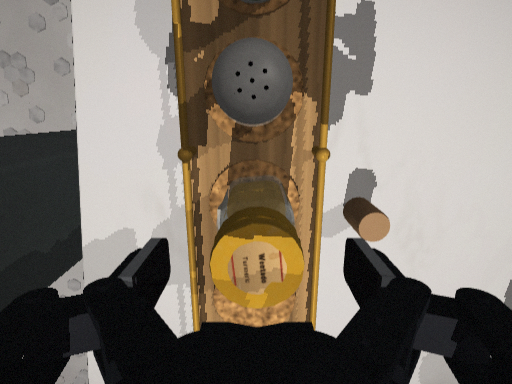

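The jar's cap centre is at about (258,264), so roughly y=0.170. The salt cap is at (252,80). I'll shift 4 mm and grip.

Emit:
{"api": "apply_moves", "payload": {"deltas": [[0,[0.018,0.008,0],0],[0,[0.018,0.008,0],0],[1,[0.018,0.008,0],0],[1,[0.018,0.008,0],0],[1,[0.018,0.008,0],0],[1,[0.018,0.008,0],0],[1,[0.018,0.008,0],0],[1,[0.018,0.008,0],0],[1,[0.018,0.008,0],0]], "squeeze": 40}}

```text
t: 12.05
eef_pos: [0.46, 0.1699, 0.0831]
tool_rot: [0.0, 0.665, 0.747, -0.0]
contact_force: [-0.4, -1.1, 5.9]
gripper_width: 0.475
grasp_force: 40.2
```

```bash
python3 - <<'E'
from h import *
p,K,P=wcam(); print('salt',ray(K,P,(252,80),.1).round(4))
D=p['color']; goto([.49,.0,.2],.12)
h=cv2.cvtColor(D,cv2.COLOR_RGB2HSV)
# salt cap: grey circle
g=cv2.cvtColor(D,cv2.COLOR_RGB2GRAY); c=cv2.HoughCircles(g[0:180],cv2.HOUGH_GRADIENT,1,50,param1=80,param2=20,minRadius=32,maxRadius=50); print(c)
for u in (c[0][:3] if c is not None else []): print(ray(K,P,u[:2],.095).round(4))
E
```

```text
salt [0.4502 0.2485 0.1   ]
at [0.46   0.1699 0.0831] yaw 0.1163 t 12.1 -> shift [-0.8613, 0.0505, -0.5841] turn -0.0006
None
```

Emit:
{"api": "apply_moves", "payload": {"deltas": [[1,[0,0,-0.1],0],[1,[0,0,-0.25],0],[1,[0,0,-0.45],0],[1,[-0.1,0,-0.6],0],[1,[-0.3,0.02,-0.65],0],[1,[-0.55,0.04,-0.65],0],[1,[-0.8,0.05,-0.65],0],[1,[-1,0.05,-0.65],0],[1,[-1,0.05,-0.65],0]]}}

```text
t: 13.0
eef_pos: [0.493, -0.0348, 0.212]
tool_rot: [0.0, 0.669, 0.744, -0.001]
contact_force: [-0.1, 0.5, -2.4]
gripper_width: 0.47
grasp_force: 40.9
```

```bash
python3 - <<'E'
from h import *
goto([.4817,-.2795,.2],.279)
E
```

```text
at [ 0.493  -0.0348  0.212 ] yaw 0.1061 t 13.0 -> shift [-1.2107, -0.1857, 0.063] turn -0.0275
```

Emit:
{"api": "apply_moves", "payload": {"deltas": [[1,[-0.25,-0.05,0],-0.026],[1,[-0.5,-0.1,0],-0.026],[1,[-0.75,-0.15,0],-0.026],[1,[-1,-0.18,0],-0.026],[1,[-1,-0.18,0],-0.026],[1,[-1,-0.18,0],-0.026]]}}

```text
t: 13.6
eef_pos: [0.4799, -0.2322, 0.2122]
tool_rot: [-0.001, 0.603, 0.797, -0.0]
contact_force: [0.5, -0.1, -0.3]
gripper_width: 0.471
grasp_force: 40.9
```

```bash
python3 - <<'E'
from h import *
goto([.4817,-.2795,.12],.279)
E
```

```text
at [ 0.4799 -0.2322  0.2122] yaw 0.2754 t 13.6 -> shift [-0.2303, -0.0554, 0.4609] turn -0.0006
```

Emit:
{"api": "apply_moves", "payload": {"deltas": [[1,[-0.12,-0.03,0.03],0],[1,[-0.23,-0.055,0.12],0],[1,[-0.23,-0.055,0.25],0],[1,[-0.23,-0.055,0.38],0],[1,[-0.23,-0.055,0.46],0],[1,[-0.23,-0.055,0.46],0],[1,[-0.23,-0.055,0.46],0]]}}

```text
t: 14.3
eef_pos: [0.4835, -0.2765, 0.1215]
tool_rot: [0.0, 0.601, 0.799, 0.0]
contact_force: [0.1, 0.4, -1.0]
gripper_width: 0.47
grasp_force: 40.9
```

```bash
python3 - <<'E'
from h import *
goto([.4817,-.2795,.0785],.279)
p,K,P=wcam(); save(p,'w8.png'); goto([.4817,-.2795,.0785],.279)
print(proj(K,P,rackpts(.4707,-.241,.279,[[0,.04+a,.034] for a in(.037,0,-.037)]+[[0,-.04+.037,.034]])).round(1))
E
```

```text
at [ 0.4835 -0.2765  0.1215] yaw 0.2815 t 14.3 -> shift [-0.0121, -0.013, 0.2149] turn 0.0004
at [ 0.4838 -0.277   0.1221] yaw 0.2809 t 14.35 -> shift [-0.0087, -0.014, 0.2178] turn 0.0003
[[251.7  42.6]
 [251.7  97. ]
 [251.8 146.6]
 [251.8 154.3]]
```

View pics/w8.png

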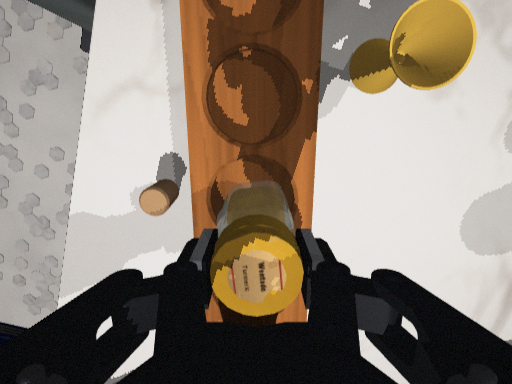

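The jar is held upright. The visible bore's rim spans rows 44–147, against a predicted 43–147, so the rack fit is right. I'll lower the jar.

Emit:
{"api": "apply_moves", "payload": {"deltas": [[1,[-0.01,-0.013,0.06],0],[1,[-0.01,-0.013,0.12],0],[1,[-0.01,-0.013,0.17],0],[1,[-0.01,-0.013,0.2],0],[1,[-0.01,-0.013,0.212],0],[1,[-0.01,-0.013,0.218],0],[1,[-0.01,-0.013,0.218],0],[1,[-0.01,-0.013,0.218],0]]}}

```text
t: 15.15
eef_pos: [0.4812, -0.2804, 0.0776]
tool_rot: [0.0, 0.602, 0.799, 0.0]
contact_force: [-0.4, -0.2, -0.9]
gripper_width: 0.469
grasp_force: 41.0
```

Emit:
{"api": "apply_moves", "payload": {"deltas": [[1,[0,0,0.004],0],[1,[0,0,0.008],0],[1,[0,0,0.008],0]]}}

```text
t: 15.45
eef_pos: [0.4814, -0.2806, 0.0771]
tool_rot: [0.001, 0.602, 0.799, -0.0]
contact_force: [-2.4, 0.5, 10.1]
gripper_width: 0.47
grasp_force: 42.4
```

Floor contact. I'll release, rise and go back for the salt shaker.

Emit:
{"api": "apply_moves", "payload": {"deltas": [[0.3,[0,0,0],0],[0.1,[0,0,0],0],[0,[0,0,0],0],[0,[0,0,-0.1],0],[0,[0,0,-0.3],0],[0,[0,0,-0.55],0],[0,[0.2,0,-0.75],0],[0,[0.45,0.1,-0.75],0],[0,[0.7,0.2,-0.75],0],[0,[0.95,0.3,-0.75],0],[0,[1,0.3,-0.75],0],[0,[1,0.3,-0.75],0]]}}

```text
t: 16.65
eef_pos: [0.4832, -0.0667, 0.2261]
tool_rot: [0.0, 0.599, 0.801, 0.001]
contact_force: [0.2, 0.2, 0.0]
gripper_width: 1.0
grasp_force: 0.0
```

```bash
python3 - <<'E'
from h import *
goto([.46,.08,.2],.12)
E
```

```text
at [ 0.4832 -0.0667  0.2261] yaw 0.2873 t 16.65 -> shift [0.7363, 0.0963, 0.1312] turn 0.0266
```

Emit:
{"api": "apply_moves", "payload": {"deltas": [[0,[0.25,0.04,0],0.0266],[0,[0.5,0.1,0],0.0266],[0,[0.75,0.14,0],0.0266],[0,[1,0.18,0],0.0266],[0,[1,0.18,0],0.0266],[0,[1,0.18,0],0.0266]]}}

```text
t: 17.25
eef_pos: [0.4625, 0.1317, 0.2257]
tool_rot: [-0.0, 0.665, 0.747, 0.0]
contact_force: [0.1, -0.6, -0.0]
gripper_width: 1.0
grasp_force: 0.0
```

```bash
python3 - <<'E'
from h import *
p,K,P=wcam()
for t in('salt_shaker','tin'): print(t,[(np.round(d['point'],4),round(d['confidence'],2)) for d in bot.look_for(p,t)[:2]])
goto([.4505,.244,.13],.12)
E
```

```text
salt_shaker [(array([0.4467, 0.2396, 0.0989]), 0.96)]
tin [(array([0.4457, 0.3007, 0.0405]), 0.64)]
at [0.4631 0.1282 0.2253] yaw 0.1092 t 17.4 -> shift [0.5827, 0.0006, 0.4758] turn -0.0017
```

Emit:
{"api": "apply_moves", "payload": {"deltas": [[0,[0.25,0,0.1],0],[0,[0.48,0,0.2],0],[0,[0.583,0,0.35],0],[0,[0.583,0,0.5],0],[0,[0.583,0,0.64],0],[0,[0.583,0,0.76],0],[0,[0.583,0,0.84],0],[0,[0.583,0,0.866],0],[0,[0.583,0,0.866],0],[0,[0.583,0,0.866],0]]}}

```text
t: 18.4
eef_pos: [0.4504, 0.2466, 0.0534]
tool_rot: [0.0, 0.667, 0.745, 0.001]
contact_force: [0.4, -0.1, -0.5]
gripper_width: 1.0
grasp_force: 0.0
```

```bash
python3 - <<'E'
from h import *
p,K,P=wcam(); save(p,'w9.png')
goto([.4505,.244,.052],.12)
print([(np.round(d['point'],4),round(d['confidence'],2)) for d in bot.look_for(p,'salt_shaker')[:2]])
np.savez('w9.npz',K=K,P=P)
E
```

```text
at [0.4504 0.2468 0.0536] yaw 0.112 t 18.45 -> shift [-0.0139, -0.0013, 0.0079] turn -0.0013
[(array([0.4477, 0.254 , 0.0926]), 0.86)]
```

View pics/w9.png

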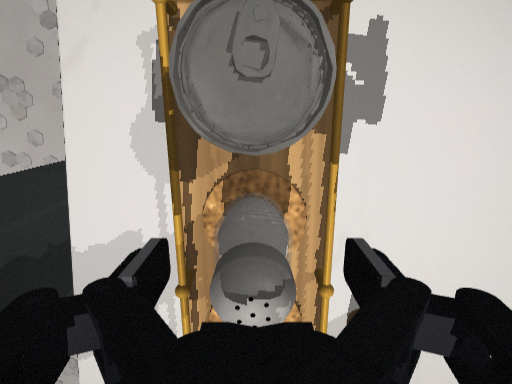

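The salt cap's holes are centred at about (253,308) and the tin lid at about (252,70). The shaker is centred between the fingers.

```bash
python3 - <<'E'
from h import *
D=np.load('w9.npz');K,P=D['K'],D['P']
print(ray(K,P,(253,308),.107).round(4),ray(K,P,(253,283),.09).round(4),'tin',ray(K,P,(252,70),.09).round(4),ray(K,P,(252,154),.09).round(4))
goto([.4505,.244,.052],.12)
E
```

```text
[0.4504 0.2461 0.107 ] [0.4503 0.2454 0.09  ] tin [0.4411 0.3264 0.09  ] [0.4441 0.2982 0.09  ]
at [0.4504 0.2468 0.0536] yaw 0.1121 t 18.5 -> shift [-0.0141, -0.001, 0.0079] turn -0.0013
```

Emit:
{"api": "apply_moves", "payload": {"deltas": [[1,[-0.006,0,0.008],0],[1,[-0.006,0,0.008],0],[1,[-0.006,0,0.008],0],[1,[-0.006,0,0.008],0],[1,[-0.006,0,0.008],0],[1,[-0.006,0,0.008],0],[1,[-0.006,0,0.008],0],[1,[-0.006,0,0.008],0]], "squeeze": 40}}

```text
t: 19.3
eef_pos: [0.4497, 0.2454, 0.0514]
tool_rot: [0.0, 0.666, 0.746, -0.0]
contact_force: [-1.7, -1.0, 5.9]
gripper_width: 0.446
grasp_force: 39.4
```

Emit:
{"api": "apply_moves", "payload": {"deltas": [[1,[0,0,-0.1],0],[1,[0,0,-0.25],0],[1,[0,0,-0.45],0],[1,[-0.1,0,-0.62],0],[1,[-0.3,0.02,-0.7],0],[1,[-0.55,0.03,-0.7],0],[1,[-0.8,0.03,-0.7],0],[1,[-1,0.03,-0.7],0],[1,[-1,0.03,-0.7],0]]}}

```text
t: 20.2
eef_pos: [0.4782, 0.0403, 0.1902]
tool_rot: [0.001, 0.67, 0.742, -0.002]
contact_force: [-0.3, -0.2, -1.0]
gripper_width: 0.446
grasp_force: 40.3
```

```bash
python3 - <<'E'
from h import *
goto([.47,-.12,.2],.279)
print(rackpts(.4707,-.241,.279,[[0,.12,0],[0,.04,0]]).round(4))
E
```

```text
at [0.4782 0.0403 0.1902] yaw 0.1027 t 20.2 -> shift [-0.7932, -0.1228, -0.0464] turn -0.0281
[[ 0.4377 -0.1256  0.    ]
 [ 0.4597 -0.2025  0.    ]]
```

Emit:
{"api": "apply_moves", "payload": {"deltas": [[1,[-0.25,-0.03,0],-0.028],[1,[-0.5,-0.07,0],-0.028],[1,[-0.75,-0.12,0],-0.028],[1,[-1,-0.16,0],-0.028],[1,[-1,-0.16,0],-0.028],[1,[-1,-0.16,0],-0.028]]}}

```text
t: 20.8
eef_pos: [0.4684, -0.1565, 0.1906]
tool_rot: [-0.0, 0.6, 0.8, -0.0]
contact_force: [-0.1, 0.3, -1.4]
gripper_width: 0.444
grasp_force: 40.3
```

```bash
python3 - <<'E'
from h import *
goto([.4597,-.2025,.1],.279)
E
```

```text
at [ 0.4684 -0.1565  0.1906] yaw 0.2845 t 20.8 -> shift [-0.2087, -0.1059, 0.4528] turn 0.0009
```

Emit:
{"api": "apply_moves", "payload": {"deltas": [[1,[-0.1,-0.05,0],0.001],[1,[-0.209,-0.106,0.07],0.001],[1,[-0.209,-0.106,0.2],0.001],[1,[-0.209,-0.106,0.33],0.001],[1,[-0.209,-0.106,0.42],0.001],[1,[-0.209,-0.106,0.45],0.001],[1,[-0.209,-0.106,0.45],0.001]]}}

```text
t: 21.5
eef_pos: [0.4605, -0.199, 0.1006]
tool_rot: [-0.001, 0.599, 0.8, 0.0]
contact_force: [-0.1, -0.2, 0.1]
gripper_width: 0.442
grasp_force: 40.3
```

```bash
python3 - <<'E'
from h import *
goto([.4597,-.2025,.0465],.279)
E
```

```text
at [ 0.4605 -0.199   0.1006] yaw 0.2851 t 21.5 -> shift [-0.0158, -0.0087, 0.2703] turn 0.001
```

Emit:
{"api": "apply_moves", "payload": {"deltas": [[1,[-0.012,-0.008,0.06],0],[1,[-0.012,-0.008,0.12],0],[1,[-0.012,-0.008,0.18],0],[1,[-0.012,-0.008,0.23],0],[1,[-0.012,-0.008,0.255],0],[1,[-0.012,-0.008,0.268],0],[1,[-0.012,-0.008,0.268],0],[1,[-0.012,-0.008,0.268],0]]}}

```text
t: 22.3
eef_pos: [0.4598, -0.2039, 0.0476]
tool_rot: [0.0, 0.601, 0.8, 0.0]
contact_force: [0.2, -1.2, -2.2]
gripper_width: 0.447
grasp_force: 40.3
```

Emit:
{"api": "apply_moves", "payload": {"deltas": [[1,[0,0,0.004],0],[1,[0,0,0.008],0],[1,[0,0,0.008],0]]}}

```text
t: 22.6
eef_pos: [0.4595, -0.204, 0.0458]
tool_rot: [0.0, 0.601, 0.799, -0.0]
contact_force: [-0.8, -0.7, -1.7]
gripper_width: 0.45
grasp_force: 40.3
```

Emit:
{"api": "apply_moves", "payload": {"deltas": [[1,[0,0,0.004],0],[1,[0,0,0.007],0],[1,[0,0,0.007],0]]}}

```text
t: 22.9
eef_pos: [0.4597, -0.2042, 0.0453]
tool_rot: [0.0, 0.601, 0.799, -0.0]
contact_force: [-3.7, 0.2, 11.5]
gripper_width: 0.442
grasp_force: 42.3
```

Contact at the expected height. I'll release and go for the tin.

Emit:
{"api": "apply_moves", "payload": {"deltas": [[0.3,[0,0,-0.002],0],[0.1,[0,0,-0.002],0],[0,[0,0,-0.002],0],[0,[0,0,-0.1],0],[0,[0,0,-0.3],0],[0,[0,0,-0.55],0],[0,[0.1,0.02,-0.8],0],[0,[0.35,0.1,-0.8],0],[0,[0.6,0.2,-0.8],0],[0,[0.85,0.3,-0.8],0],[0,[1,0.35,-0.8],0],[0,[1,0.35,-0.8],0]]}}

```text
t: 24.1
eef_pos: [0.4711, 0.0146, 0.2051]
tool_rot: [0.0, 0.597, 0.803, 0.002]
contact_force: [0.2, -0.0, 0.2]
gripper_width: 1.0
grasp_force: 0.0
```

```bash
python3 - <<'E'
from h import *
goto([.45,.19,.2],.12)
E
```

```text
at [0.4711 0.0146 0.2051] yaw 0.2923 t 24.1 -> shift [0.8702, 0.1517, 0.0276] turn 0.0274
```

Emit:
{"api": "apply_moves", "payload": {"deltas": [[0,[0.25,0.05,0],0.027],[0,[0.5,0.09,0],0.027],[0,[0.75,0.13,0],0.027],[0,[1,0.17,0],0.027],[0,[1,0.17,0],0.027],[0,[1,0.17,0],0.027]]}}

```text
t: 24.7
eef_pos: [0.4475, 0.2108, 0.2042]
tool_rot: [-0.0, 0.665, 0.747, 0.0]
contact_force: [0.8, -0.9, 0.6]
gripper_width: 0.998
grasp_force: 0.0
```

```bash
python3 - <<'E'
from h import *
p,K,P=wcam(); g=cv2.cvtColor(p['color'],cv2.COLOR_RGB2GRAY)
c=cv2.HoughCircles(g[:260],cv2.HOUGH_GRADIENT,1,60,param1=80,param2=25,minRadius=25,maxRadius=70)
X=proj(K,P,[[.441,.3265,.09],[.441+.0285,.3265,.09]]);print(X.round(1),c)
for u in (c[0][:3] if c is not None else []): print(ray(K,P,u[:2],.09).round(4))
print([(np.round(d['point'],4),round(d['confidence'],2)) for d in bot.look_for(p,'tin')[:2]])
goto([.441,.3265,.046],.12)
E
```

```text
[[263.7  49.3]
 [298.7  53.8]] [[[253.5 163.5  52.9]
  [246.5  77.5  63.9]
  [258.5 226.5  32. ]]]
[0.4434 0.2335 0.09  ]
[0.4296 0.3038 0.09  ]
[0.4549 0.1745 0.09  ]
[(array([0.4404, 0.3265, 0.0903]), 0.78)]
at [0.4483 0.2074 0.2038] yaw 0.1111 t 24.8 -> shift [0.597, 0.0303, 0.7883] turn -0.0014
```

Emit:
{"api": "apply_moves", "payload": {"deltas": [[0,[0.25,0.01,0.05],-0.001],[0,[0.48,0.03,0.12],-0.001],[0,[0.597,0.03,0.25],-0.001],[0,[0.597,0.03,0.4],-0.001],[0,[0.597,0.03,0.55],-0.001],[0,[0.597,0.03,0.67],-0.001],[0,[0.597,0.03,0.74],-0.001],[0,[0.597,0.03,0.769],-0.001],[0,[0.597,0.03,0.769],-0.001],[0,[0.597,0.03,0.769],-0.001]]}}

```text
t: 25.8
eef_pos: [0.4414, 0.3287, 0.0515]
tool_rot: [0.0, 0.664, 0.748, 0.001]
contact_force: [-0.1, 0.9, -0.1]
gripper_width: 1.0
grasp_force: 0.0
```

```bash
python3 - <<'E'
from h import *
p,K,P=wcam(); save(p,'w10.png')
goto([.441,.3265,.05],.12)
X=proj(K,P,[[.441,.3265,.09]]);print(X.round(1)); np.savez('w10.npz',K=K,P=P)
E
```

```text
at [0.4414 0.3289 0.0517] yaw 0.1183 t 25.85 -> shift [-0.0117, -0.0034, 0.0083] turn -0.0003
[[252.  287.5]]
```

View pics/w10.png

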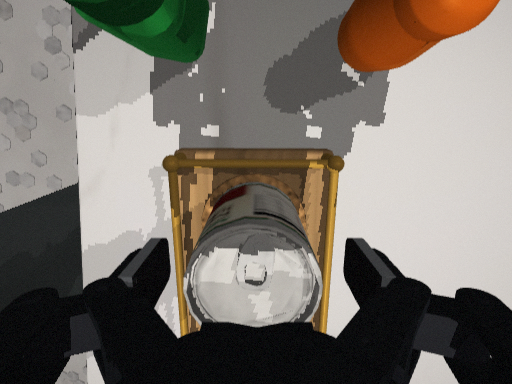

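The tin's lid is centred at about (255,281), which is under the tool, so I'll grip here. Both look-alikes are clear of the gripper.

Emit:
{"api": "apply_moves", "payload": {"deltas": [[1,[0,0,0.006],0],[1,[0,0,0.006],0],[1,[0,0,0.006],0],[1,[0,0,0.006],0],[1,[0,0,0.006],0],[1,[0,0,0.006],0],[1,[0,0,0.006],0]], "squeeze": 45}}

```text
t: 26.55
eef_pos: [0.4408, 0.3288, 0.05]
tool_rot: [0.0, 0.664, 0.748, 0.0]
contact_force: [-0.9, -1.8, 5.6]
gripper_width: 0.664
grasp_force: 47.3
```

Emit:
{"api": "apply_moves", "payload": {"deltas": [[1,[0,0,-0.1],0],[1,[0,0,-0.25],0],[1,[0,0,-0.45],0],[1,[-0.1,0,-0.62],0],[1,[-0.3,0.02,-0.7],0],[1,[-0.55,0.03,-0.7],0],[1,[-0.8,0.03,-0.7],0],[1,[-1,0.03,-0.7],0],[1,[-1,0.03,-0.7],0]]}}

```text
t: 27.45
eef_pos: [0.4707, 0.1233, 0.1883]
tool_rot: [0.001, 0.668, 0.745, -0.002]
contact_force: [-0.1, 0.1, -2.9]
gripper_width: 0.663
grasp_force: 48.5
```

```bash
python3 - <<'E'
from h import *
goto([.45,-.06,.19],.279)
E
```

```text
at [0.4707 0.1233 0.1883] yaw 0.1091 t 27.45 -> shift [-0.8997, -0.2025, -0.0039] turn -0.027
```

Emit:
{"api": "apply_moves", "payload": {"deltas": [[1,[-0.25,-0.05,0],-0.027],[1,[-0.5,-0.1,0],-0.027],[1,[-0.75,-0.16,0],-0.027],[1,[-0.95,-0.2,0],-0.027],[1,[-1,-0.21,0],-0.027],[1,[-1,-0.21,0],-0.027]]}}

```text
t: 28.05
eef_pos: [0.4517, -0.0748, 0.189]
tool_rot: [-0.0, 0.6, 0.8, -0.0]
contact_force: [0.7, 1.3, -1.4]
gripper_width: 0.658
grasp_force: 48.6
```

```bash
python3 - <<'E'
from h import *
goto([.4377,-.1256,.1],.279)
E
```

```text
at [ 0.4517 -0.0748  0.189 ] yaw 0.2839 t 28.05 -> shift [-0.2239, -0.1379, 0.4453] turn 0.0008
```

Emit:
{"api": "apply_moves", "payload": {"deltas": [[1,[-0.1,-0.06,0],0.001],[1,[-0.224,-0.138,0.07],0.001],[1,[-0.224,-0.138,0.2],0.001],[1,[-0.224,-0.138,0.33],0.001],[1,[-0.224,-0.138,0.42],0.001],[1,[-0.224,-0.138,0.445],0.001],[1,[-0.224,-0.138,0.445],0.001],[1,[-0.224,-0.138,0.445],0.001]]}}

```text
t: 28.85
eef_pos: [0.4395, -0.1227, 0.1012]
tool_rot: [0.001, 0.6, 0.8, 0.0]
contact_force: [-0.3, -0.3, -1.8]
gripper_width: 0.662
grasp_force: 48.6
```

```bash
python3 - <<'E'
from h import *
goto([.4377,-.1256,.0455],.279)
E
```

```text
at [ 0.4395 -0.1227  0.1012] yaw 0.2838 t 28.85 -> shift [-0.0114, -0.013, 0.2782] turn 0.0008
```

Emit:
{"api": "apply_moves", "payload": {"deltas": [[1,[-0.011,-0.013,0.06],0],[1,[-0.011,-0.013,0.12],0],[1,[-0.011,-0.013,0.17],0],[1,[-0.011,-0.013,0.21],0],[1,[-0.011,-0.013,0.24],0],[1,[-0.011,-0.013,0.26],0],[1,[-0.011,-0.013,0.272],0],[1,[-0.011,-0.013,0.272],0],[1,[-0.011,-0.013,0.272],0]]}}

```text
t: 29.75
eef_pos: [0.4368, -0.1265, 0.0461]
tool_rot: [0.0, 0.601, 0.8, 0.0]
contact_force: [-0.7, 0.6, -2.0]
gripper_width: 0.658
grasp_force: 48.6
```

Emit:
{"api": "apply_moves", "payload": {"deltas": [[1,[0,0,0.004],0],[1,[0,0,0.009],0],[1,[0,0,0.013],0],[1,[0,0,0.013],0]]}}

```text
t: 30.15
eef_pos: [0.4368, -0.1267, 0.044]
tool_rot: [0.0, 0.601, 0.799, -0.0]
contact_force: [-3.4, 0.6, 9.2]
gripper_width: 0.661
grasp_force: 49.8
```

On the floor (z=0.044, as expected). I'll release and retreat upwards.

Emit:
{"api": "apply_moves", "payload": {"deltas": [[0.3,[0,0,-0.004],0],[0.1,[0,0,-0.004],0],[0,[0,0,-0.004],0],[0,[0,0,-0.1],0],[0,[0,0,-0.25],0],[0,[0,0,-0.45],0],[0,[0,0,-0.7],0],[0,[0.25,0.1,-0.9],0],[0,[0.5,0.2,-0.9],0],[0,[0.75,0.3,-0.9],0],[0,[1,0.4,-0.9],0],[0,[1,0.4,-0.9],0]]}}

```text
t: 31.35
eef_pos: [0.4576, 0.0923, 0.224]
tool_rot: [0.0, 0.599, 0.801, 0.001]
contact_force: [0.0, -0.2, -0.6]
gripper_width: 1.002
grasp_force: 0.0
```

```bash
python3 - <<'E'
from h import *
p=bot.read_camera('side'); save(p,'s1.png')
im=cv2.imread('pics/s1.png')[110:250,200:420]; cv2.imwrite('pics/s1c.png',cv2.resize(im,None,fx=3.6,fy=3.6))
for n in('tin','salt_shaker','spice_jar','pepper_mill'): print(n,[(np.round(d['point'],3),round(d['confidence'],2)) for d in bot.look_for(p,n)[:2]])
print(bot.get_obs()['t'])
E
```

```text
tin [(array([ 0.438, -0.199,  0.034]), 0.75), (array([ 0.427, -0.117,  0.07 ]), 0.73)]
salt_shaker [(array([0.477, 0.448, 0.052]), 0.89), (array([ 0.448, -0.19 ,  0.067]), 0.84)]
spice_jar [(array([ 0.468, -0.266,  0.073]), 0.73), (array([0.362, 0.444, 0.073]), 0.64)]
pepper_mill [(array([ 0.484, -0.344,  0.096]), 0.83)]
31.6
```

View pics/s1c.png

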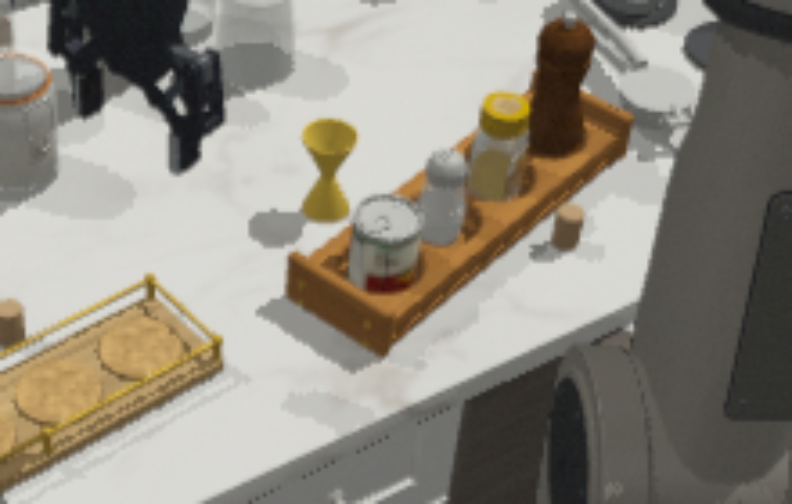

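All four stand upright in the new rack, left to right: tin (385,243), salt shaker (445,195), spice jar (500,145) and mill (560,90). The gripper is clear.

```bash
python3 -c "
from h import *
print(bot.hand_in())"
```

```text
the job is handed in; nothing more can be done
None
```

I moved all four seasonings to the new rack and handed the job in after about 32 s on the robot's clock. They stand upright on the bore floors in the original order, left to right: tin, salt shaker, spice jar, pepper mill.

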